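Uncover the grinder's grease pump and hold its plunger drawn

TASK

Lift the orange splash hood off the grease pump without dropping it, hang it upright astride the wooden rail, one flap down each side, and let go of it there. Then grip the pump's wooden handle and draw the plunger straight up, without wrenching it sideways in its bore, until the whole yellow band stands clear above the green block while none of the red band below it comes out, and finish while still holding the plunger there. Leave the sharpening stone, the oil tin and the bowl where they stand.

Things in the scene. Friction and masses are not known exactly. Their poses are not given: they have to be found in the camera images.
- block: Grease pump: upright green block, 80 x 80 mm, 110 mm high, fixed to the bench on a 120 x 120 x 12 mm steel foot. Origin at the centre of its underside, z up, x and y along its sides. The plunger stands in a vertical bore in the middle of its top.
- bore (a point): Centre of the bore's mouth, in the middle of the block's top face, 110 mm above the bench. Bore 17.4 mm in diameter, 100 mm deep.
- plunger: Loose steel plunger, 0.2 to 0.4 kg, axis z up. Origin on the axis at its collar's underside, which starts resting on the block's top. Above: collar 28 mm wide, 6 mm thick; round wooden handle 24 mm in diameter, from 6 to 58 mm. Below: rod 16 mm in diameter, 90 mm long; yellow band 30 to 40 mm below the origin, red 62 to 86 mm. No spring; it slides back down if let go.
- plunger_tip (a point): Lower end of the plunger's rod, on its axis, 90 mm below its origin.
- hood: Loose orange sheet hood, 0.16 kg, an upside-down U open at both y ends. Origin: centre of the underside of its roof, z up. Roof 62 (x) by 60 mm (y), 4 mm thick; 4 mm flaps at x = +-29 mm (54 mm apart inside) reach 70 mm below. Black grip tab on the roof: 12 mm thick (x), 44 mm long (y), 4 to 36 mm above the origin. Starts standing on the block's top on its flaps, over the plunger's handle.
- rail: Drip rail: flat wooden bar along its y, 240 mm long, 30 mm wide (x), 20 mm thick, top 150 mm above the bench, on two 14 mm steel posts 108 mm either side of the middle with low feet. Fixed. Origin on the bench under its middle, z up.
- rail_top (a point): Middle of the rail's flat top face, 150 mm above the bench, axes as the rail's.
- stone: Bystander: grey sharpening stone on a dark wooden base, 60 x 170 mm, 36 mm high, loose. Origin at the centre of its underside, long side along its y.
- oil_tin: Bystander: closed oil tin with a blue label, 54 mm in diameter, 95 mm high, loose. Origin at the centre of its underside.
- bowl: Bystander: small terracotta bowl, 100 mm across, 45 mm high, loose. Origin at the centre of its underside.

How it is judged:
By the outcome, as a careful person would: the job done as asked, in the order asked, and still so for the second after the job is handed in, while the arm keeps its last pose, push and grip.
It also fails if it takes over 56 s, if anything falls off the work surface, if the arm or the gripper's body presses on something with over 40 N, if the wrist force passes 120 N, or if a joint passes its speed limit or range.

ROBOT

A 6-joint arm with a two-finger parallel gripper is mounted at the origin on the work surface. World frame = base frame: x ahead of the robot, y to its left, z up, the work surface at z = 0. Lengths are in m, angles in rad, forces in N, time in s.
With the tool pointing down it reaches from about 0.3 to 0.75 m from the base axis. Payload 8.5 kg.
Tool frame: the origin (TCP) lies midway between the tips of the shut fingers; the grasp point (between the pads) lies 19 mm behind it (r.grip_point_offset is the distance from the TCP to the grasp point, in m); z points along the fingers, y is the direction in which the jaws open and shut (so a half turn about z gives the same grasp; the last joint's range is limited). The gripper opens to 88 mm and grips with 3 to 60 N. Pads are 18 mm wide; open, the fingers measure 123 mm over their backs; the gripper's body (75 mm by 187 mm) begins 45 mm behind the grasp point.
Start: joints at [0.95, 0.381, 1.297, -0, 1.464, -0.215], TCP at [0.217, 0.505, 0.209] pointing down, gripper open.
Joint ranges: [-3.11, 3.11], [-0.89, 2.33], [0.22, 2.48], [-1.42, 4.56], [0.17, 2.85], [-2.88, 2.88]. Speed limits (rad/s): [2.39, 2.39, 3.14, 3.14, 3.14, 3.14].

INTERFACE

Orientations are given as a rotation vector (axis times angle).
In Python, from workcell import telemetry, get_image, get_calibration, hand_in, r gives the robot as it stands. The module is installed in compiled form; this text tells all that it offers.
- The arm moves only by the tool apply_moves, never from a script. Its argument "increments" is a list of rows, each a list of 7 numbers: the finger opening in m, from 0 to 0.0881, then the shift along the tool's x, y, z in m, then the turn, a rotation vector about the tool's x, y, z in rad. A call has 1 to 5 rows; each row shifts and turns the commanded pose from where the row before left it, along the tool's axes as they then stand; what a row does not reach is not made up. A row lasts 1/12 s, in which the tool goes at most 41.7 mm and 7.16 degrees, less where a joint would pass 70% of its speed; a pose out of reach is approached as far as the arm can. A call with a gripper value outside its range is refused whole. The fingers move at their own pace and stop on an object; "force" is the grip in N (left out, the last holds). Time passes only in rows, so rows that do not move let the fingers close. It gives the time, the measured TCP pose, the force and the opening at its end, in the units of the state.
- telemetry.read_state(): the state, without advancing time (a new reading comes with each control period).
- get_image(name): name is "scene" or "top" or "wrist"; returns the picture (420x560x3 uint8, red, green, blue); there is no depth.
- get_calibration(name): a dict with "fovy" (degrees; the focal length in pixels is half the picture's height over the tangent of half this angle, whatever the lens; pixels are square), "cx", "cy" (the principal point, pixels), "R" (3x3) and "t" (3): a world point X has camera coordinates R X + t; the wrist camera has in their place "mount" (4x4, takes a point from camera to tool coordinates, whose origin is the TCP and whose axes are the flange's). Camera axes: x right, y down, z forward; pixel columns grow to the right and rows downward; lengths in m; the calibration is good to about 2 mm. A picture is of the moment at which its call begins: read the wrist's pose just before it. get_calibration takes no time and is no camera call.
- hand_in(): hands the job in, once; it reports no verdict.
The state is a dict: "t": time; "joint_positions": joint angles; "dq": joint speeds; "tau": joint torques, N m; "tool_pos": TCP position; "ee_rot": TCP orientation; "contact_force": force on the tool from outside, world axes, zero at the start; "ft_torque": the same for the moment, N m; "width": finger opening in m.
Only numpy, scipy, OpenCV 4.12 (cv2) and the standard library are available. Lean on these libraries where they do the work, as an engineer would, in place of code of your own. Each camera call takes 0.05 s, during which the arm holds its last target. There are 200 camera calls.

## Working session

There is one attempt and no reset: what is moved stays moved. The work goes in short steps, Python scripts to look and compute and a tool call to move; the robot and the scene stay as the last step left them, time stands still between calls to the robot, and variables do not carry over. Pictures are saved under pics/ and viewed, about 8 in all and at most 12, crops included, and the job is handed in when it is done.

Besides the shell and the picture viewer there is one more tool, called in YAML: its name, and indented under it one key for each argument. apply_moves: Moves the arm, as the interface text tells. Its arguments: {"type":"object","properties":{"increments":{"type":"array"},"force":{"type":"number"}},"required":["increments"]}

```bash
mkdir -p pics; cat > h.py <<'E'
import numpy as np, cv2
from scipy.spatial.transform import Rotation as Ro
from workcell import telemetry, get_image, get_calibration, hand_in, r
def save(name,img,crop=None,scale=1):
    if crop: a,b,c,d=crop; img=img[b:d,a:c]
    img=cv2.resize(img,None,fx=scale,fy=scale,interpolation=cv2.INTER_CUBIC)
    cv2.imwrite(f'pics/{name}.png',img[:,:,::-1])
def cam(name,st=None):
    c=get_calibration(name); f=210/np.tan(np.radians(c['fovy'])/2)
    if name=='wrist':
        M=np.array(c['mount']); s=st or telemetry.read_state()
        T=np.eye(4);T[:3,:3]=Ro.from_rotvec(s['ee_rot']).as_matrix();T[:3,3]=s['tool_pos']
        W=np.linalg.inv(T@M); R,t=W[:3,:3],W[:3,3]
    else: R,t=np.array(c['R']),np.array(c['t'])
    return f,c['cx'],c['cy'],R,t
def onz(C,px,z):
    f,cx,cy,R,t=C; d=R.T@np.array([(px[0]-cx)/f,(px[1]-cy)/f,1]); o=-R.T@t
    return o+d*(z-o[2])/d[2]
def proj(C,X):
    f,cx,cy,R,t=C; p=R@np.array(X)+t; return np.array([cx+f*p[0]/p[2],cy+f*p[1]/p[2]])
def tri(obs):
    A=[];b=[]
    for C,px in obs:
        f,cx,cy,R,t=C; d=R.T@np.array([(px[0]-cx)/f,(px[1]-cy)/f,1]); d/=np.linalg.norm(d); o=-R.T@t
        P=np.eye(3)-np.outer(d,d); A.append(P); b.append(P@o)
    return np.linalg.lstsq(np.vstack(A),np.hstack(b),rcond=None)[0]
E
python3 - <<'E'
from h import *
for n in('scene','top'):
    im=get_image(n); cv2.imwrite(f'{n}0.png',im[:,:,::-1]); save(n+'0',im,scale=1.42); print(n,get_calibration(n))
s=telemetry.read_state(); print(s)
E
```

```text
scene {'fovy': 43.12679977818077, 'cx': 282.24076948748353, 'cy': 207.04713931422523, 'R': array([[ 0.79751672,  0.6030622 ,  0.01682449],
       [ 0.44466702, -0.56874331, -0.69195541],
       [-0.40772334,  0.5593273 , -0.72174417]]), 't': array([-0.50115108, -0.16574151,  1.45647842])}
top {'fovy': 49.12291418760631, 'cx': 279.7362560338671, 'cy': 216.1550627495561, 'R': array([[-0.15893478, -0.98727976,  0.00429161],
       [-0.96396157,  0.15423869, -0.21676834],
       [ 0.21334906, -0.03858897, -0.97621364]]), 't': array([0.08415467, 0.60251287, 0.93455621])}
{'t': 0.1, 'joint_positions': array([ 9.49678850e-01,  3.81137013e-01,  1.29811866e+00, -9.35409006e-06,
        1.46358026e+00, -2.15297854e-01]), 'dq': array([ 0.00091159, -0.00014556, -0.00332397,  0.00017548, -0.00114481,
        0.00254425]), 'tau': array([ 4.09640372e-03, -4.38651824e+01, -2.24914294e+01,  7.15221860e-02,
        3.42346926e-02, -1.15373582e-04]), 'tool_pos': array([0.21696941, 0.5051053 , 0.20881739]), 'ee_rot': array([-6.32992986e-01, -3.07665438e+00,  1.79027291e-03]), 'contact_force': array([-0.51486176, -0.11435477, -0.28677042]), 'ft_torque': array([ 0.04213981, -0.01518404,  0.05601852]), 'width': 0.08808967518049221}
```

View pics/scene0.png

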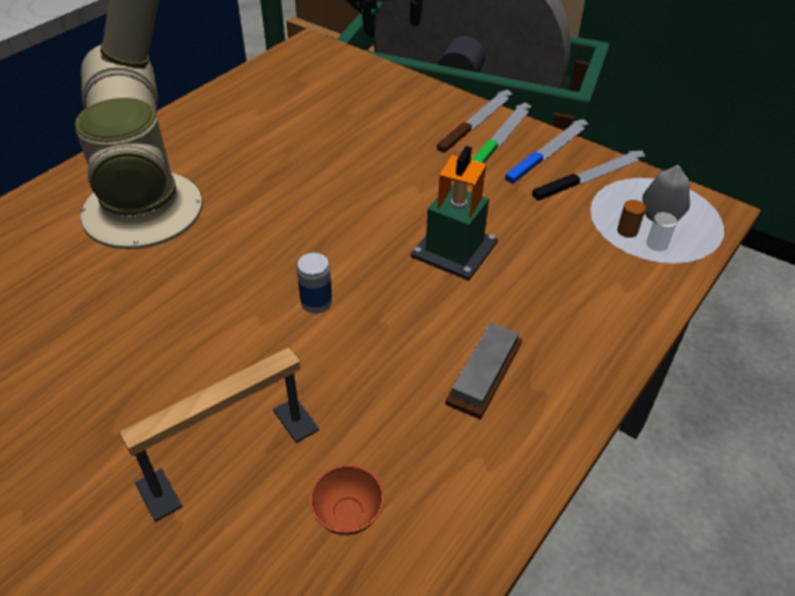

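View pics/top0.png

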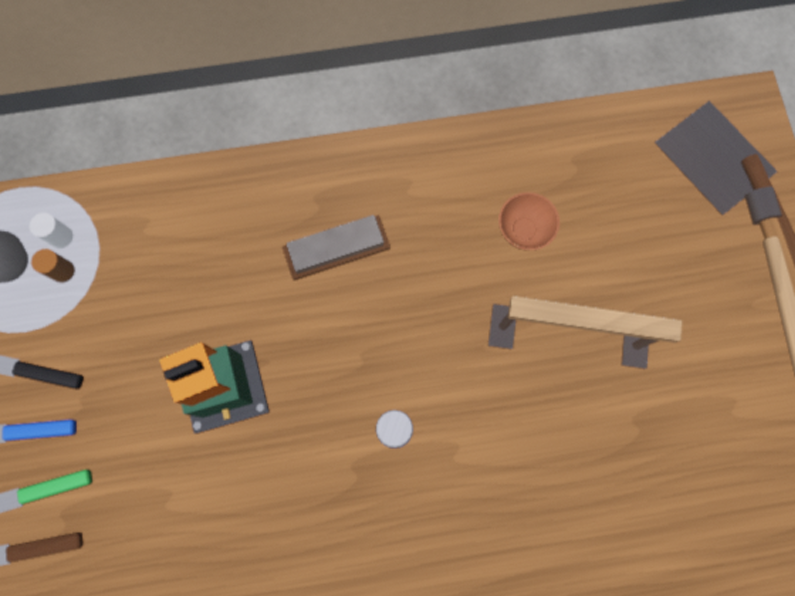

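```bash
python3 - <<'E'
from h import *
S=cv2.imread('scene0.png');T=cv2.imread('top0.png')
def crop(I,x,y,w,h,k): return cv2.resize(I[y:y+h,x:x+w],None,fx=k,fy=k,interpolation=cv2.INTER_CUBIC)
M=np.zeros((600,800,3),np.uint8)
def put(a,x,y): M[y:y+a.shape[0],x:x+a.shape[1]]=a
put(crop(T,105,235,90,75,4),0,0)      # top hood
put(crop(S,280,95,80,100,3),400,0)     # scene hood
put(crop(T,335,200,150,65,2.66),0,305)
put(crop(S,80,240,140,130,2.2),410,305)
cv2.imwrite('pics/m.png',M)
print(proj(cam('scene'),[.217,.505,.209]),proj(cam('top'),[.217,.505,.209]))
for C in('scene','top'):print(proj(cam(C),[0,0,0]),proj(cam(C),[0.5,0,0]),proj(cam(C),[0.5,.3,0]))
E
```

```text
[275.14410743  29.48802869] [  7.91468407 474.57141564]
[ 99.39758878 146.57694054] [238.80325164 231.05486195] [311.61808358 164.3870427 ]
[321.11284721 512.39445999] [281.80475747 269.34599495] [149.65217736 290.59332758]
```

View pics/m.png

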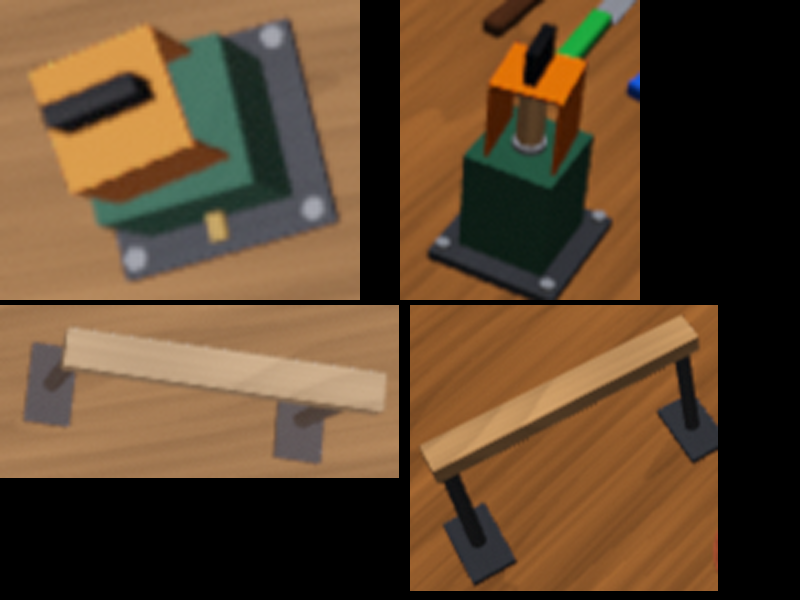

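```bash
cat > fit.py <<'E'
from h import *
from scipy.optimize import least_squares
def fit(obs,x0):
    # obs: list of (cam, px, local point)
    def res(p):
        c,s=np.cos(p[2]),np.sin(p[2]); R=np.array([[c,-s,0],[s,c,0],[0,0,1]])
        return np.concatenate([proj(C,R@np.array(l)+[p[0],p[1],0])-px for C,px,l in obs])
    q=least_squares(res,x0,loss='soft_l1'); return q.x,res(q.x).reshape(-1,2).round(1)
E
python3 - <<'E'
from fit import *
T=cam('top');S=cam('scene')
th=lambda u,v:np.array([u/4+105,v/4+235]); tr=lambda u,v:np.array([u/2.66+335,(v-305)/2.66+200])
sh=lambda u,v:np.array([(u-400)/3+280,v/3+95]); sr=lambda u,v:np.array([(u-410)/2.2+80,(v-305)/2.2+240])
for p in [(30,75),(152,26),(195,147),(72,193)]: print('roof',onz(T,th(*p),.184).round(4))
for p in [(490,85),(515,45),(586,62),(562,102)]: print('roofS',onz(S,sh(*p),.184).round(4))
for p in [(290,20),(338,220),(128,280)]: print('foot',onz(T,th(*p),.012).round(4))
for p in [(429,252),(556,297),(611,218)]: print('footS',onz(S,sh(*p),.012).round(4))
for p in [(68,328),(385,372),(383,410),(65,366)]: print('rail',onz(T,tr(*p),.15).round(4))
for p in [(421,452),(685,317),(697,335),(435,470)]: print('railS',onz(S,sr(*p),.15).round(4))
for p in [(44,110),(122,72),(150,92)]: print('tab',onz(T,th(*p),.216).round(4))
E
```

```text
roof [0.5607 0.3137 0.184 ]
roof [0.5748 0.255  0.184 ]
roof [0.5148 0.2407 0.184 ]
roof [0.5027 0.299  0.184 ]
roofS [0.5248 0.2395 0.184 ]
roofS [0.5105 0.295  0.184 ]
roofS [0.5676 0.3114 0.184 ]
roofS [0.5808 0.2565 0.184 ]
foot [0.6019 0.2234 0.012 ]
foot [0.4861 0.2096 0.012 ]
foot [0.472  0.3274 0.012 ]
footS [0.4951 0.2075 0.012 ]
footS [0.6109 0.2289 0.012 ]
footS [0.5947 0.3408 0.012 ]
rail [ 0.5795 -0.171   0.15  ]
rail [ 0.509  -0.3982  0.15  ]
rail [ 0.4813 -0.3894  0.15  ]
rail [ 0.5513 -0.1631  0.15  ]
railS [ 0.4925 -0.3948  0.15  ]
railS [ 0.5625 -0.1646  0.15  ]
railS [ 0.5845 -0.1731  0.15  ]
railS [ 0.5144 -0.3987  0.15  ]
tab [0.5376 0.2981 0.216 ]
tab [0.5493 0.2619 0.216 ]
tab [0.5382 0.2503 0.216 ]
```

Roof centre ≈ (0.542, 0.276), hood yaw ≈ 14°. Rail centre ≈ (0.534, −0.282), yaw ≈ −17°. The two cameras disagree by about 7 mm, so I'll move above the hood and refine with the wrist camera.

apply_moves:
  increments:
    - [0.088,-0.038,-0.008,-0.012,0,0,0]
    - [0.088,-0.038,-0.008,-0.012,0,0,0]
    - [0.088,-0.038,-0.008,-0.012,0,0,0]
    - [0.088,-0.038,-0.008,-0.012,0,0,0]
    - [0.088,-0.038,-0.008,-0.012,0,0,0]

```text
t: 0.52
tool_pos: [0.377, 0.3922, 0.2697]
ee_rot: [-0.633, -3.077, 0.001]
contact_force: [-0.1, 1.4, 0.9]
width: 0.0879
```

apply_moves:
  increments:
    - [0.088,-0.038,-0.008,-0.012,0,0,0]
    - [0.088,-0.038,-0.008,-0.012,0,0,0]
    - [0.088,-0.038,-0.008,-0.012,0,0,0]
    - [0.088,-0.038,-0.008,-0.012,0,0,0]
    - [0.088,-0.038,-0.008,-0.012,0,0,0]

```text
t: 0.93
tool_pos: [0.5358, 0.2803, 0.3297]
ee_rot: [-0.633, -3.076, 0.0]
contact_force: [1.0, 1.0, -0.4]
width: 0.0877
```

apply_moves:
  increments:
    - [0.088,0,0,0,0,0,0.115]
    - [0.088,0,0,0,0,0,0.115]
    - [0.088,0,0,0,0,0,0.115]
    - [0.088,0,0,0,0,0,0.115]
    - [0.088,0,0,0,0,0,0.115]

```text
t: 1.35
tool_pos: [0.5347, 0.2817, 0.3289]
ee_rot: [-1.487, -2.766, 0.001]
contact_force: [-0.6, 0.2, -0.6]
width: 0.0881
```

apply_moves:
  increments:
    - [0.088,0,0,0,0,0,0.115]
    - [0.088,0,0,0,0,0,0.115]
    - [0.088,0,0,0,0,0,0.115]
    - [0.088,0,0,0,0,0,0]
    - [0.088,0,0,0,0,0,0]

```text
t: 1.77
tool_pos: [0.5346, 0.2818, 0.329]
ee_rot: [-1.929, -2.479, 0.001]
contact_force: [-0.1, -0.4, -0.2]
width: 0.0878
```

```bash
python3 - <<'E'
from h import *
s=telemetry.read_state(); im=get_image('wrist'); cv2.imwrite('w1.png',im[:,:,::-1]); np.save('w1.npy',np.r_[s['tool_pos'],s['ee_rot']])
save('w1',im,scale=1.42)
print(s['tool_pos'],s['ee_rot'],Ro.from_rotvec(s['ee_rot']).as_matrix().round(3)); print(get_calibration('wrist'))
E
```

```text
[0.53461528 0.28178741 0.32902677] [-1.92884272e+00 -2.47925967e+00  9.09465186e-04] [[-0.246  0.969 -0.001]
 [ 0.969  0.246 -0.   ]
 [-0.    -0.001 -1.   ]]
{'fovy': 58.57781762542042, 'cx': 284.3048258870592, 'cy': 210.19390231527623, 'mount': array([[-1.18964863e-04, -9.56079131e-01, -2.93108651e-01,
         7.63071516e-02],
       [ 9.99999888e-01, -2.48136903e-04,  4.03514753e-04,
         5.76303895e-05],
       [-4.58523107e-04, -2.93108570e-01,  9.56079053e-01,
        -1.74076366e-01],
       [ 0.00000000e+00,  0.00000000e+00,  0.00000000e+00,
         1.00000000e+00]])}
```

View pics/w1.png

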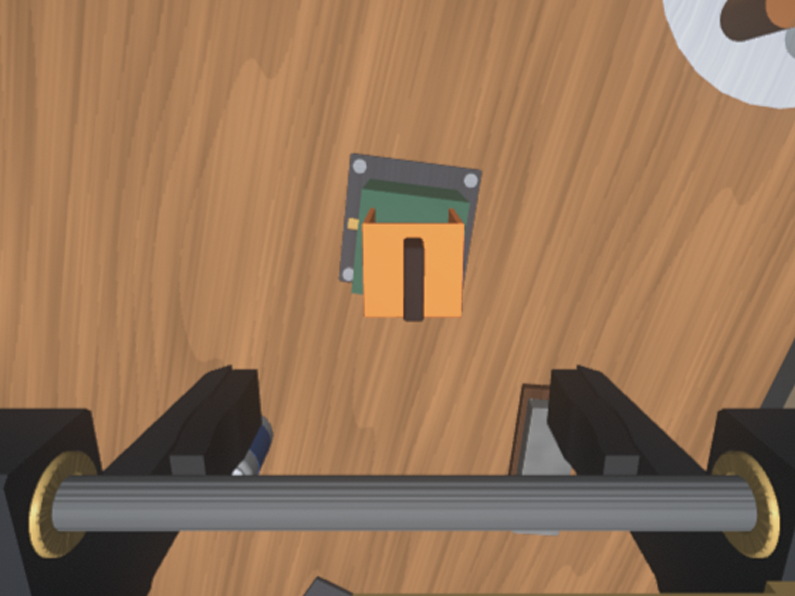

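```bash
python3 - <<'E'
from h import *
w=np.load('w1.npy'); W=cam('wrist',dict(tool_pos=w[:3],ee_rot=w[3:])); T=cam('top')
g=lambda pts,z:[onz(W,np.array(p)/1.42,z) for p in pts]
def show(n,q):
    q=np.array(q); print(n,q.round(4)[:,:2].tolist(),'mean',q.mean(0).round(4))
show('roof',g([(362,224),(462,223),(464,316),(365,317)],.184))
show('tab',g([(404,240),(424,239),(425,320),(404,321)],.216))
f=g([(351,153),(481,171),(341,282)],.012); show('foot',f); print((f[1]+f[2])/2)
b=g([(364,190),(469,203)],.110); show('blocktop',b)
E
```

```text
roof [[0.5041, 0.3002], [0.5623, 0.3156], [0.5799, 0.2591], [0.5192, 0.243]] mean [0.5414 0.2795 0.184 ]
tab [[0.5295, 0.3029], [0.54, 0.3061], [0.5526, 0.261], [0.5411, 0.2574]] mean [0.5408 0.2818 0.216 ]
foot [[0.474, 0.3297], [0.5909, 0.3432], [0.4907, 0.211]] mean [0.5185 0.2947 0.012 ]
[0.54076726 0.27713625 0.012     ]
blocktop [[0.4972, 0.3119], [0.574, 0.3217]] mean [0.5356 0.3168 0.11  ]
```

apply_moves:
  increments:
    - [0.088,-0.0035,0.0057,0.03,0,0,-0.01]
    - [0.088,0,0,0.03,0,0,0]
    - [0.088,0,0,0.03,0,0,0]
    - [0.088,0,0,0.03,0,0,0]
    - [0.088,0,0,0.012,0,0,0]

```text
t: 2.23
tool_pos: [0.5395, 0.2793, 0.1931]
ee_rot: [-1.915, -2.486, 0.008]
contact_force: [0.0, 0.4, -1.5]
width: 0.0877
```

```bash
python3 - <<'E'
from h import *
s=telemetry.read_state(); im=get_image('wrist'); print(s['tool_pos'],s['contact_force'])
save('w2',im,scale=1.0)
E
```

```text
[0.53952574 0.27930172 0.19312194] [ 0.03610473  0.37860423 -1.5455675 ]
```

View pics/w2.png

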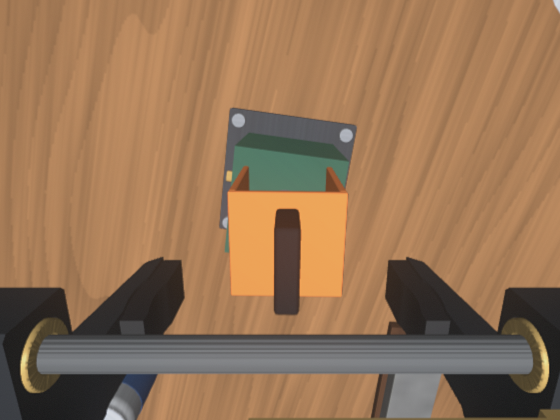

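The jaws straddle the tab. The finger midpoint is at column 285 and the tab at about 287, with the tab in rows 210–313. Closing now.

apply_moves:
  increments:
    - [0.088,0.002,0.001,0.001,0,0,0]
    - [0.0,0,0,0,0,0,0]
    - [0.0,0,0,0,0,0,0]
    - [0.0,0,0,0,0,0,0]
    - [0.0,0,0,0,0,0,0]
  force: 25

```text
t: 2.7
tool_pos: [0.5418, 0.2821, 0.1973]
ee_rot: [1.92, 2.486, 0.002]
contact_force: [0.2, 0.2, -0.1]
width: 0.0633
```

apply_moves:
  increments:
    - [0.0,0,0,0,0,0,0]
    - [0.0,0,0,0,0,0,0]
    - [0.0,0,0,0,0,0,0]
    - [0.0,0,0,0,0,0,0]
    - [0.0,0,0,0,0,0,0]

```text
t: 3.12
tool_pos: [0.5415, 0.282, 0.1964]
ee_rot: [1.921, 2.486, -0.0]
contact_force: [1.1, -0.3, 0.1]
width: 0.0301
```

The TCP is 7 mm too high, so I'll lower it before the fingers close.

apply_moves:
  increments:
    - [0.035,0,0,0.003,0,0,0]
    - [0.035,0,0,0.003,0,0,0]
    - [0.035,0,0,0.001,0,0,0]
    - [0.0,0,0,0,0,0,0]
    - [0.0,0,0,0,0,0,0]
  force: 25

```text
t: 3.53
tool_pos: [0.5415, 0.282, 0.1892]
ee_rot: [-1.921, -2.486, 0.0]
contact_force: [-0.8, 0.3, 0.4]
width: 0.0237
```

apply_moves:
  increments:
    - [0.0,0,0,0,0,0,0]
    - [0.0,0,0,0,0,0,0]
    - [0.0,0,0,0,0,0,0]
    - [0.0,0,0,0,0,0,0]
    - [0.0,0,0,0,0,0,0]

```text
t: 3.95
tool_pos: [0.5415, 0.282, 0.1894]
ee_rot: [1.921, 2.486, 0.0]
contact_force: [0.5, 0.1, -0.1]
width: 0.0002
```

apply_moves:
  increments:
    - [0.0,0,0,0,0,0,0]
    - [0.0,0,0,0,0,0,0]
    - [0.0,0,0,0,0,0,0]
    - [0.0,0,0,0,0,0,0]
    - [0.0,0,0,0,0,0,0]

```text
t: 4.37
tool_pos: [0.5415, 0.282, 0.1893]
ee_rot: [-1.921, -2.486, 0.0]
contact_force: [-0.9, -0.0, 0.1]
width: 0.0003
```

Width is 0, so nothing was gripped. Looking again.

```bash
python3 - <<'E'
from h import *
s=telemetry.read_state(); a=get_image('wrist'); b=get_image('scene'); t=get_image('top'); print(s['tool_pos'],s['contact_force'])
for n,i in zip('abt',(a,b,t)): cv2.imwrite(f'x{n}.png',i[:,:,::-1])
k=lambda I,x,y,w,h,f:cv2.resize(I[y:y+h,x:x+w],(int(w*f),int(h*f)),interpolation=cv2.INTER_CUBIC)
M=np.zeros((600,800,3),np.uint8)
M[:300,:400]=k(a,0,0,560,420,.7143)[:300,:400]
M[:300,400:800]=k(b,260,70,133,100,3.01)[:300,:400]
M[300:600,:400]=k(t,80,200,133,100,3.01)[:300,:400]
save('x3',M)
print(proj(cam('scene'),s['tool_pos']),proj(cam('top'),s['tool_pos']))
E
```

```text
[0.54149294 0.28198182 0.18934376] [-0.91393466 -0.00341473  0.13200549]
[326.18790384 115.56874465] [129.42000611 260.78544047]
```

View pics/x3.png

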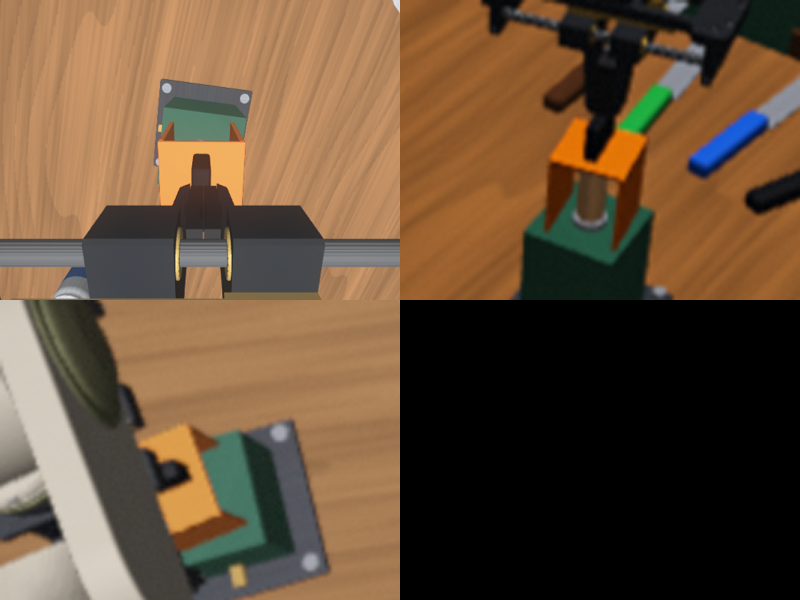

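```bash
python3 - <<'E'
from h import *
a=cv2.imread('xa.png');b=cv2.imread('xb.png')
k=lambda I,x,y,w,h,f:cv2.resize(I[y:y+h,x:x+w],(int(w*f),int(h*f)),interpolation=cv2.INTER_CUBIC)
M=np.hstack([k(a,215,190,133,200,3),k(b,295,70,80,120,5)])
M=cv2.convertScaleAbs(M,alpha=2.2,beta=25); cv2.imwrite('pics/x4.png',M); print(M.shape)
E
```

```text
(600, 799, 3)
```

View pics/x4.png

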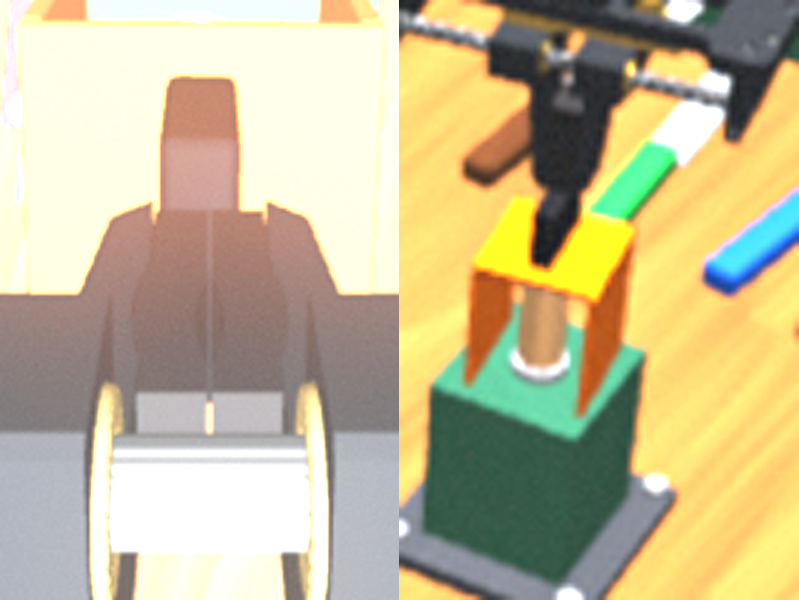

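```bash
python3 - <<'E'
from h import *
print(r, r.grip_point_offset,[a for a in dir(r) if a[0]!='_'])
W=cam('wrist'); s=telemetry.read_state(); R=Ro.from_rotvec(s['ee_rot']).as_matrix()
S=cam('scene')
for h in (0,.01,.02,.025,.03,.035):
    print(h,proj(W,s['tool_pos']+R@[.009,0,-h]).round(1),proj(S,s['tool_pos']+R@[0,0,-h]).round(1))
E
```

```text
<Robot object at 0x7f4cf475fe00> 0.0187 ['MotionError', 'grip_point_offset']
0 [284. 237.] [326.2 115.6]
0.01 [284.  244.7] [326.5 112.1]
0.02 [284.  253.2] [326.8 108.6]
0.025 [284.  257.9] [327.  106.8]
0.03 [284.  262.8] [327.2 105. ]
0.035 [284. 268.] [327.4 103.2]
```

The fingers are shut just above the tab: tip edge at (285, 260), against (284, 237) expected. So the real tips sit about 25 mm above the reported TCP. I'll calibrate by touching the tab's top gently, at a known height of 0.216.

apply_moves:
  increments:
    - [0.0,0,0,0.001,0,0,0]
    - [0.0,0,0,0.001,0,0,0]
    - [0.0,0,0,0,0,0,0]

```text
t: 4.77
tool_pos: [0.5415, 0.282, 0.1871]
ee_rot: [-1.921, -2.486, 0.0]
contact_force: [-0.2, 0.1, 0.5]
width: 0.0006
```

apply_moves:
  increments:
    - [0.0,0,0,0.001,0,0,0]
    - [0.0,0,0,0.001,0,0,0]
    - [0.0,0,0,0,0,0,0]

```text
t: 5.02
tool_pos: [0.5417, 0.2821, 0.187]
ee_rot: [1.92, 2.485, 0.003]
contact_force: [-3.0, -0.6, 9.9]
width: 0.0005
```

Contact at reported z 0.187, so true tip height = reported + 0.029. Regrasping with the tips at about 0.189.

apply_moves:
  increments:
    - [0.0,0,0,-0.006,0,0,0]
    - [0.05,0,0,0,0,0,0]
    - [0.05,0,0,0,0,0,0]
    - [0.05,0,0,0,0,0,0]
    - [0.05,0,0,0,0,0,0]

```text
t: 5.43
tool_pos: [0.5414, 0.2819, 0.191]
ee_rot: [-1.921, -2.485, 0.001]
contact_force: [-0.2, -0.1, -0.4]
width: 0.025
```

apply_moves:
  increments:
    - [0.05,0,0,0,0,0,0]
    - [0.05,0,0,0,0,0,0]
    - [0.05,0,0,0,0,0,0]
    - [0.05,0,0,0,0,0,0]
    - [0.05,0,0,0,0,0,0]

```text
t: 5.85
tool_pos: [0.5415, 0.282, 0.1913]
ee_rot: [-1.921, -2.486, 0.0]
contact_force: [0.1, -0.2, 1.0]
width: 0.0499
```

apply_moves:
  increments:
    - [0.05,0,-0.0015,0.008,0,0,0]
    - [0.05,0,0,0.008,0,0,0]
    - [0.05,0,0,0.007,0,0,0]
    - [0.05,0,0,0.005,0,0,0]
    - [0.05,0,0,0.002,0,0,0]

```text
t: 6.27
tool_pos: [0.5396, 0.2815, 0.1599]
ee_rot: [-1.92, -2.485, 0.003]
contact_force: [-0.8, 0.5, 0.6]
width: 0.05
```

apply_moves:
  increments:
    - [0.0,0,0,0,0,0,0]
    - [0.0,0,0,0,0,0,0]
    - [0.0,0,0,0,0,0,0]
    - [0.0,0,0,0,0,0,0]
    - [0.0,0,0,0,0,0,0]
  force: 25

```text
t: 6.68
tool_pos: [0.5401, 0.2817, 0.1617]
ee_rot: [1.921, 2.486, 0.001]
contact_force: [-0.6, -0.9, 0.7]
width: 0.0186
```

apply_moves:
  increments:
    - [0.0,0,0,0,0,0,0]
    - [0.0,0,0,0,0,0,0]
    - [0.0,0,0,0,0,0,0]
    - [0.0,0,0,0,0,0,0]
    - [0.0,0,0,0,0,0,0]

```text
t: 7.1
tool_pos: [0.5401, 0.2816, 0.1615]
ee_rot: [1.921, 2.486, 0.0]
contact_force: [-0.4, 0.1, 2.4]
width: 0.0118
```

Gripped (width 11.8 mm). Lifting straight up.

apply_moves:
  increments:
    - [0.0,0,0,-0.01,0,0,0]
    - [0.0,0,0,-0.02,0,0,0]
    - [0.0,0,0,-0.03,0,0,0]
    - [0.0,0,0,-0.03,0,0,0]
    - [0.0,0,0,-0.03,0,0,0]

```text
t: 7.52
tool_pos: [0.5396, 0.2815, 0.2831]
ee_rot: [-1.921, -2.486, 0.001]
contact_force: [-0.4, -0.3, -2.2]
width: 0.012
```

```bash
python3 - <<'E'
from h import *
s=telemetry.read_state(); a=get_image('wrist'); b=get_image('scene')
np.save('w5.npy',np.r_[s['tool_pos'],s['ee_rot']]);cv2.imwrite('w5.png',a[:,:,::-1]);cv2.imwrite('s5.png',b[:,:,::-1])
k=lambda I,x,y,w,h,f:cv2.resize(I[y:y+h,x:x+w],(int(w*f),int(h*f)),interpolation=cv2.INTER_CUBIC)
M=np.hstack([k(a,140,60,280,420-60,1.5),k(b,280,40,90,136,4)][:2] if False else [k(a,150,60,266,360,1.6667)[:600],k(b,280,50,85,150,4)[:600]])
save('x5',M); s2=telemetry.read_state();print(M.shape,s2)
E
```

```text
(600, 783, 3) {'t': 7.6167, 'joint_positions': array([2.86618737e-01, 4.50091066e-01, 9.64766030e-01, 3.38367528e-05,
       1.71726515e+00, 3.15351605e-02]), 'dq': array([-9.99602249e-04,  4.20742635e-02,  1.22434485e-01, -6.36836396e-05,
       -8.28298671e-02,  1.09784992e-03]), 'tau': array([-3.78452092e-01, -4.81349730e+01, -2.48032057e+01,  5.61682158e-02,
        7.44312890e-01, -1.00751251e-03]), 'tool_pos': array([0.54119979, 0.28201704, 0.28697923]), 'ee_rot': array([1.91744077, 2.48157231, 0.012062  ]), 'contact_force': array([ 0.66729692,  0.31432415, -1.55253226]), 'ft_torque': array([-0.11013641,  0.02171157, -0.00587102]), 'width': 0.011346388059521156}
```

View pics/x5.png

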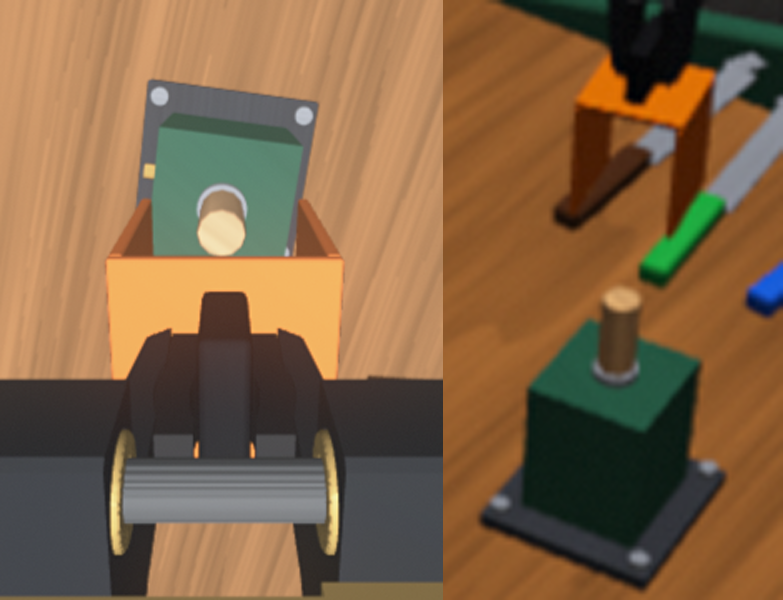

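The hood hangs in the grip and the plunger stayed in the bore. Handle top at wrist px (283.2, 199.2). Computing the in-hand offset and handle position, then moving to the rail.

```bash
python3 - <<'E'
from h import *
w=np.load('w5.npy'); st=dict(tool_pos=w[:3],ee_rot=w[3:]); W=cam('wrist',st); S=cam('scene')
p=np.array((222,232))/1.6667+[150,60]; q=np.array([(622-443)/4+280,299/4+50])
print('handle',onz(W,p,.168),onz(S,q,.168),tri([(W,p),(S,q)]))
R=Ro.from_rotvec(st['ee_rot']).as_matrix()
zr=w[2]+.0185+.004
for c in [(106,258),(343,257)]:
    X=onz(W,np.array(c)/1.6667+[150,60],zr); print('roof edge, tool frame',R.T@(X-w[:3]))
E
```

```text
handle [0.53968118 0.27828472 0.168     ] [0.54422156 0.27468418 0.168     ] [0.54092257 0.27796865 0.16470294]
roof edge, tool frame [ 0.02779272 -0.02994402 -0.02248332]
roof edge, tool frame [ 0.02805447  0.03048461 -0.02251548]
```

apply_moves:
  increments:
    - [0.0,-0.02,-0.0055,-0.004,0,0,0]
    - [0.0,-0.037,-0.01,0,0,0,0]
    - [0.0,-0.037,-0.01,0,0,0,0]
    - [0.0,-0.037,-0.01,0,0,0,0]
    - [0.0,-0.037,-0.01,0,0,0,0]

```text
t: 8.03
tool_pos: [0.5376, 0.106, 0.2847]
ee_rot: [-1.92, -2.485, 0.001]
contact_force: [1.5, 0.2, -0.6]
width: 0.0119
```

apply_moves:
  increments:
    - [0.0,-0.037,-0.01,0,0,0,0]
    - [0.0,-0.037,-0.01,0,0,0,0]
    - [0.0,-0.037,-0.01,0,0,0,0]
    - [0.0,-0.037,-0.01,0,0,0,0]
    - [0.0,-0.037,-0.01,0,0,0,0]

```text
t: 8.45
tool_pos: [0.536, -0.0858, 0.2848]
ee_rot: [-1.92, -2.485, 0.0]
contact_force: [0.5, -0.7, -1.3]
width: 0.0116
```

apply_moves:
  increments:
    - [0.0,-0.037,-0.01,0,0,0,0]
    - [0.0,-0.037,-0.01,0,0,0,0]
    - [0.0,-0.037,-0.01,0,0,0,0]
    - [0.0,-0.02,-0.006,0,0,0,0]
    - [0.0,0,0,0,0,0,0]

```text
t: 8.87
tool_pos: [0.5341, -0.2239, 0.2838]
ee_rot: [-1.926, -2.48, 0.002]
contact_force: [-0.6, 0.8, -2.2]
width: 0.0118
```

apply_moves:
  increments:
    - [0.0,0,0,0,0,0,0.11]
    - [0.0,0,0,0,0,0,0.11]
    - [0.0,0,0,0,0,0,0.11]
    - [0.0,0,0,0,0,0,0.11]
    - [0.0,0,0,0,0,0,0.11]

```text
t: 9.28
tool_pos: [0.5347, -0.219, 0.2849]
ee_rot: [-2.527, -1.864, 0.0]
contact_force: [-0.3, 0.5, -0.7]
width: 0.012
```

apply_moves:
  increments:
    - [0.0,0,0,0,0,0,0]
    - [0.0,0,0,0,0,0,0]

```text
t: 9.45
tool_pos: [0.5348, -0.2192, 0.285]
ee_rot: [-2.52, -1.875, 0.0]
contact_force: [0.4, -0.5, -1.2]
width: 0.012
```

apply_moves:
  increments:
    - [0.0,-0.03,0.0085,0,0,0,0]
    - [0.0,-0.03,0.0085,0,0,0,0]
    - [0.0,0,0,0.01,0,0,0]
    - [0.0,0,0,0,0,0,0]
    - [0.0,0,0,0,0,0,0]

```text
t: 9.87
tool_pos: [0.5335, -0.2817, 0.2749]
ee_rot: [-2.52, -1.873, 0.0]
contact_force: [0.2, 0.1, -1.4]
width: 0.0119
```

```bash
python3 - <<'E'
from h import *
s=telemetry.read_state(); a=get_image('wrist'); b=get_image('scene')
np.save('w6.npy',np.r_[s['tool_pos'],s['ee_rot']])
k=lambda I,x,y,w,h,f:cv2.resize(I[y:y+h,x:x+w],(int(w*f),int(h*f)),interpolation=cv2.INTER_CUBIC)
M=np.hstack([k(a,170,0,230,300,2),k(b,60,190,170,300,2)]) if False else np.hstack([k(a,170,0,230,300,2),k(b,60,180,170,300-60,2.0).copy() if False else cv2.copyMakeBorder(k(b,60,180,170,240,2),0,120,0,0,cv2.BORDER_CONSTANT)])
save('x6',M); print(M.shape,s['tool_pos'],s['ee_rot'],s['contact_force'])
E
```

```text
(600, 800, 3) [ 0.53352372 -0.28172298  0.2748588 ] [-2.52027692e+00 -1.87250486e+00  3.28917817e-04] [ 0.20624483  0.13550076 -1.43280133]
```

View pics/x6.png

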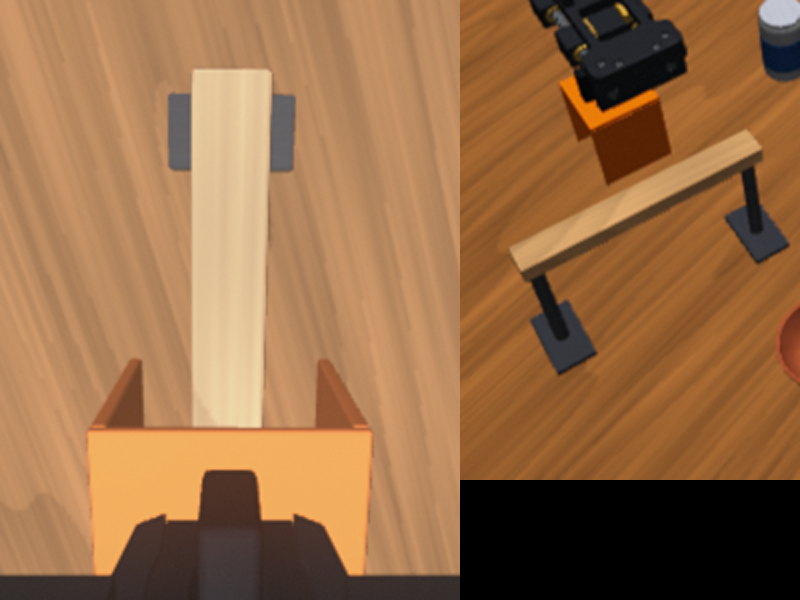

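```bash
python3 - <<'E'
from h import *
w=np.load('w6.npy'); st=dict(tool_pos=w[:3],ee_rot=w[3:]); W=cam('wrist',st); R=Ro.from_rotvec(w[3:]).as_matrix()
for c,z in [((192,70),.15),((271,70),.15),((193,428),.15),((262,428),.15),((142,362),w[2]+.0185-.07),((318,362),w[2]+.0185-.07)]:
    X=onz(W,np.array(c)/2+[170,0],z); print(X.round(4),(R.T@(X-w[:3])).round(4))
E
```

```text
[ 0.5547 -0.1642  0.15  ] [ 0.1185 -0.0135  0.125 ]
[ 0.5823 -0.1725  0.15  ] [0.1185 0.0154 0.1249]
[ 0.5136 -0.2951  0.15  ] [-0.0186 -0.015   0.1249]
[ 0.5413 -0.3034  0.15  ] [-0.0186  0.0139  0.1248]
[ 0.5153 -0.2491  0.2234] [ 0.026  -0.0268  0.0516]
[ 0.5672 -0.2647  0.2234] [0.026  0.0274 0.0515]
```

Rail centre lies within 0.5 mm of the TCP laterally and 0.6° in yaw, with the flaps at ±27 mm straddling ±15 mm. Lowering.

apply_moves:
  increments:
    - [0.0,0,0,0.025,0,0,-0.01]
    - [0.0,0,0,0.03,0,0,0]
    - [0.0,0,0,0.03,0,0,0]
    - [0.0,0,0,0.03,0,0,0]
    - [0.0,0,0,0.02,0,0,0]

```text
t: 10.38
tool_pos: [0.5333, -0.2808, 0.1384]
ee_rot: [-2.511, -1.885, 0.001]
contact_force: [0.6, 0.4, -1.7]
width: 0.0116
```

apply_moves:
  increments:
    - [0.0,0,0,0.004,0,0,0]
    - [0.0,0,0,0.002,0,0,0]
    - [0.0,0,0,0.001,0,0,0]
    - [0.0,0,0,0,0,0,0]

```text
t: 10.72
tool_pos: [0.5344, -0.2825, 0.135]
ee_rot: [2.512, 1.883, 0.001]
contact_force: [-0.2, -0.2, -2.1]
width: 0.012
```

apply_moves:
  increments:
    - [0.0,0,0,0.001,0,0,0]
    - [0.0,0,0,0.001,0,0,0]
    - [0.0,0,0,0,0,0,0]

```text
t: 10.97
tool_pos: [0.5338, -0.2824, 0.1318]
ee_rot: [2.514, 1.883, 0.0]
contact_force: [0.1, 0.3, -2.3]
width: 0.0117
```

apply_moves:
  increments:
    - [0.0,0,0,0.001,0,0,0]
    - [0.0,0,0,0,0,0,0]

```text
t: 11.13
tool_pos: [0.5339, -0.2824, 0.1315]
ee_rot: [2.513, 1.883, 0.0]
contact_force: [-1.3, 1.0, 4.8]
width: 0.0121
```

apply_moves:
  increments:
    - [0.0,0,0,0.001,0,0,0]
    - [0.0,0,0,0,0,0,0]

```text
t: 11.3
tool_pos: [0.5339, -0.2824, 0.1315]
ee_rot: [2.512, 1.882, 0.001]
contact_force: [-3.6, 2.2, 11.8]
width: 0.0117
```

Contact exactly at the predicted 0.1315. Backing off the push, opening, and rising straight up.

apply_moves:
  increments:
    - [0.0,0,0,-0.0015,0,0,0]
    - [0.04,0,0,0,0,0,0]
    - [0.04,0,0,0,0,0,0]
    - [0.04,0,0,0,0,0,0]
    - [0.04,0,0,0,0,0,0]

```text
t: 11.72
tool_pos: [0.5337, -0.2823, 0.1307]
ee_rot: [-2.514, -1.883, 0.0]
contact_force: [0.9, -0.4, 0.7]
width: 0.0363
```

apply_moves:
  increments:
    - [0.04,0,0,0,0,0,0]
    - [0.04,0,0,-0.005,0,0,0]
    - [0.04,0,0,-0.015,0,0,0]
    - [0.04,0,0,-0.025,0,0,0]
    - [0.04,0,0,-0.035,0,0,0]

```text
t: 12.13
tool_pos: [0.5329, -0.2816, 0.21]
ee_rot: [-2.511, -1.881, 0.002]
contact_force: [0.2, -0.5, -0.7]
width: 0.0398
```

apply_moves:
  increments:
    - [0.06,0,0,-0.035,0,0,0]
    - [0.06,0,0,-0.03,0,0,0]
    - [0.06,0,0,0,0,0,0]

```text
t: 12.38
tool_pos: [0.535, -0.2832, 0.2828]
ee_rot: [2.505, 1.877, 0.004]
contact_force: [1.5, -1.0, 0.5]
width: 0.0576
```

```bash
python3 - <<'E'
from h import *
s=telemetry.read_state(); a=get_image('wrist'); b=get_image('scene')
k=lambda I,x,y,w,h,f:cv2.resize(I[y:y+h,x:x+w],(int(w*f),int(h*f)),interpolation=cv2.INTER_CUBIC)
save('x7',np.hstack([k(a,0,0,560,420,.8),k(b,70,210,126,120,2.8)[:336]])); print(s['tool_pos'],s['ee_rot'],s['contact_force'])
E
```

```text
[ 0.53496749 -0.28315563  0.28283217] [2.5053357  1.87692437 0.00443241] [ 1.50710062 -0.97756624  0.50552135]
```

View pics/x7.png

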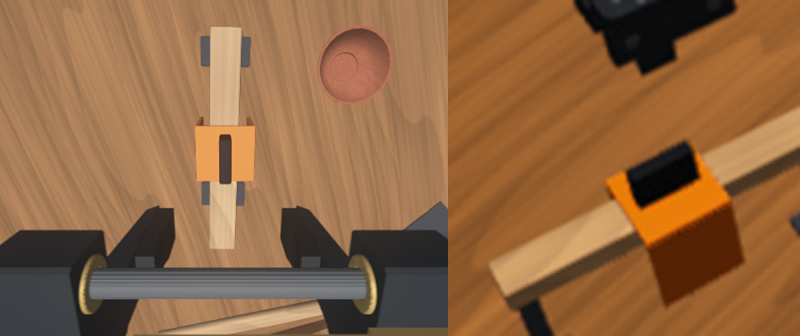

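The hood sits upright astride the rail, with the tab vertical and the gripper clear. Moving back to the pump.

apply_moves:
  increments:
    - [0.06,0.02,-0.0056,0,0,0,0]
    - [0.06,0.036,-0.0101,0,0,0,0]
    - [0.06,0.036,-0.0101,0,0,0,0]
    - [0.06,0.036,-0.0101,0,0,0,0]
    - [0.06,0.036,-0.0101,0,0,0,0]

```text
t: 12.9
tool_pos: [0.5349, -0.1102, 0.2743]
ee_rot: [-2.513, -1.881, 0.002]
contact_force: [0.9, 0.2, 0.5]
width: 0.0599
```

apply_moves:
  increments:
    - [0.06,0.036,-0.0101,0,0,0,0]
    - [0.06,0.036,-0.0101,0,0,0,0]
    - [0.06,0.036,-0.0101,0,0,0,0]
    - [0.06,0.036,-0.0101,0,0,0,0]
    - [0.06,0.036,-0.0101,0,0,0,0]

```text
t: 13.32
tool_pos: [0.5369, 0.0768, 0.2744]
ee_rot: [-2.513, -1.882, 0.003]
contact_force: [0.9, 0.0, 0.5]
width: 0.0599
```

apply_moves:
  increments:
    - [0.06,0.036,-0.0101,0,0,0,0]
    - [0.06,0.036,-0.0101,0,0,0,0]
    - [0.06,0.036,-0.0101,0,0,0,0]
    - [0.06,0.036,-0.0101,0,0,0,0]
    - [0.06,0.036,-0.0101,0,0,0,0]

```text
t: 13.73
tool_pos: [0.5392, 0.2637, 0.2743]
ee_rot: [-2.514, -1.883, 0.004]
contact_force: [0.4, -0.4, -0.7]
width: 0.0598
```

apply_moves:
  increments:
    - [0.06,0.015,-0.004,0,0,0,-0.11]
    - [0.06,0,0,0,0,0,-0.11]
    - [0.06,0,0,0,0,0,-0.11]
    - [0.06,0,0,0,0,0,-0.11]
    - [0.06,0,0,0,0,0,-0.11]

```text
t: 14.15
tool_pos: [0.5398, 0.2775, 0.274]
ee_rot: [-1.9, -2.499, 0.004]
contact_force: [1.2, -0.2, 0.2]
width: 0.0602
```

apply_moves:
  increments:
    - [0.06,0,0,0,0,0,0]
    - [0.06,0,0,0,0,0,0]
    - [0.06,0,0,0,0,0,0]
    - [0.06,0,0,0,0,0,0]
    - [0.06,0,0,0,0,0,0]

```text
t: 14.57
tool_pos: [0.5403, 0.2774, 0.2757]
ee_rot: [-1.91, -2.494, 0.0]
contact_force: [1.3, -0.3, -0.3]
width: 0.06
```

```bash
python3 - <<'E'
from h import *
s=telemetry.read_state(); a=get_image('wrist'); b=get_image('scene')
np.save('w8.npy',np.r_[s['tool_pos'],s['ee_rot']])
k=lambda I,x,y,w,h,f:cv2.resize(I[y:y+h,x:x+w],(int(w*f),int(h*f)),interpolation=cv2.INTER_CUBIC)
save('x8',np.hstack([k(a,220,80,130,190,3)[:560],k(b,290,90,70,140,4)[:560]])); print(s['tool_pos'],s['ee_rot'],s['contact_force'])
E
```

```text
[0.54031874 0.2773837  0.27566012] [-1.91030649e+00 -2.49384250e+00  4.18024074e-04] [ 1.28547259 -0.25261812 -0.34585594]
```

View pics/x8.png

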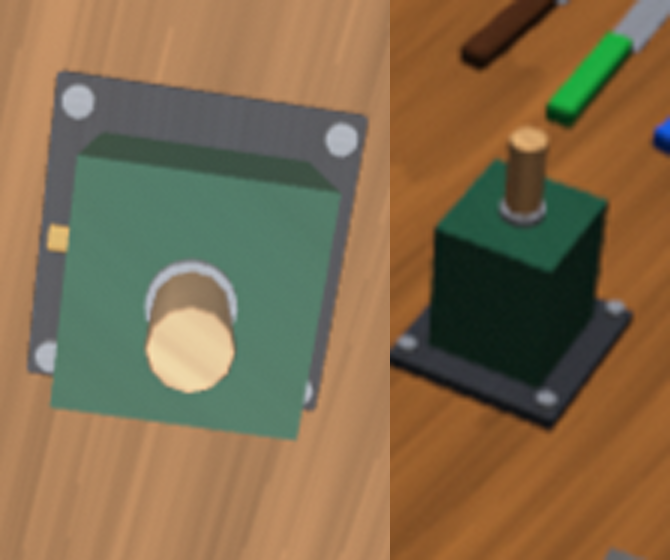

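```bash
python3 - <<'E'
from h import *
w=np.load('w8.npy'); W=cam('wrist',dict(tool_pos=w[:3],ee_rot=w[3:])); R=Ro.from_rotvec(w[3:]).as_matrix()
g=lambda c,z:onz(W,np.array(c)/3+[220,80],z)
t=lambda X:(R.T@(X-w[:3])).round(4)
h=g((190,349),.168); print('handle',h,t(h))
B=[g(c,.11) for c in [(78,155),(338,192),(297,438),(52,408)]]; m=np.mean(B,0); print('block',m,t(m))
F=[g(c,.012) for c in [(367,116),(30,373)]]; m=np.mean(F,0); print('foot',m,t(m))
c=g((191,306),.116); print('collar',c,t(c))
print(R.round(3))
E
```

```text
handle [0.53941908 0.2783956  0.168     ] [ 0.0012 -0.0006  0.1077]
block [0.53981705 0.27788893 0.11      ] [ 0.0006 -0.0003  0.1657]
foot [0.54037625 0.27769356 0.012     ] [3.000e-04 2.000e-04 2.637e-01]
collar [0.53968642 0.2781033  0.116     ] [ 0.0009 -0.0004  0.1597]
[[-0.26   0.965 -0.   ]
 [ 0.965  0.26  -0.   ]
 [-0.    -0.    -1.   ]]
```

The handle is within about 1.2 mm of the TCP axis. Descending to true tip height about 0.140, which keeps the body clear of the handle top.

apply_moves:
  increments:
    - [0.06,0.0008,-0.0004,0.03,0,0,0]
    - [0.06,0,0,0.035,0,0,0]
    - [0.06,0,0,0.035,0,0,0]
    - [0.06,0,0,0.03,0,0,0]
    - [0.06,0,0,0.02,0,0,0]

```text
t: 15.08
tool_pos: [0.5386, 0.2777, 0.1228]
ee_rot: [-1.908, -2.493, 0.005]
contact_force: [-0.2, 0.1, -0.2]
width: 0.06
```

apply_moves:
  increments:
    - [0.06,0,0,0.01,0,0,0]
    - [0.06,0,0,0.0045,0,0,0]
    - [0.06,0,0,0,0,0,0]
    - [0.06,0,0,0,0,0,0]

```text
t: 15.42
tool_pos: [0.5405, 0.2783, 0.1127]
ee_rot: [1.908, 2.494, 0.003]
contact_force: [-0.5, -0.3, 0.1]
width: 0.06
```

apply_moves:
  increments:
    - [0.02,0,0,0,0,0,0]
    - [0.02,0,0,0,0,0,0]
    - [0.02,0,0,0,0,0,0]
    - [0.02,0,0,0,0,0,0]
    - [0.02,0,0,0,0,0,0]
  force: 10

```text
t: 15.83
tool_pos: [0.5398, 0.2781, 0.1117]
ee_rot: [1.908, 2.495, 0.001]
contact_force: [0.4, -0.3, -0.3]
width: 0.029
```

apply_moves:
  increments:
    - [0.0,0,0,0,0,0,0]
    - [0.0,0,0,0,0,0,0]
    - [0.0,0,0,0,0,0,0]
  force: 10

```text
t: 16.08
tool_pos: [0.5396, 0.2781, 0.1115]
ee_rot: [-1.908, -2.495, 0.0]
contact_force: [-1.9, -0.3, 2.6]
width: 0.0237
```

Side force is only 2 N. Firming the grip and drawing up in stages.

apply_moves:
  increments:
    - [0.0,0,0,0,0,0,0]
    - [0.0,0,0,0,0,0,0]
    - [0.0,0,0,0,0,0,0]
  force: 25

```text
t: 16.33
tool_pos: [0.5396, 0.2781, 0.1115]
ee_rot: [-1.908, -2.495, 0.0]
contact_force: [-1.9, -1.2, 2.7]
width: 0.0229
```

apply_moves:
  increments:
    - [0.0,0,0,-0.002,0,0,0]
    - [0.0,0,0,-0.003,0,0,0]
    - [0.0,0,0,-0.003,0,0,0]
    - [0.0,0,0,-0.002,0,0,0]
    - [0.0,0,0,0,0,0,0]

```text
t: 16.75
tool_pos: [0.54, 0.2782, 0.1218]
ee_rot: [1.908, 2.495, 0.001]
contact_force: [0.3, 0.1, -3.0]
width: 0.0233
```

apply_moves:
  increments:
    - [0.0,0,0,-0.004,0,0,0]
    - [0.0,0,0,-0.005,0,0,0]
    - [0.0,0,0,-0.005,0,0,0]
    - [0.0,0,0,-0.005,0,0,0]
    - [0.0,0,0,-0.004,0,0,0]

```text
t: 17.17
tool_pos: [0.5399, 0.2782, 0.1452]
ee_rot: [1.908, 2.495, 0.001]
contact_force: [0.2, 0.0, -2.7]
width: 0.023
```

apply_moves:
  increments:
    - [0.0,0,0,-0.004,0,0,0]
    - [0.0,0,0,-0.005,0,0,0]
    - [0.0,0,0,-0.005,0,0,0]
    - [0.0,0,0,-0.003,0,0,0]
    - [0.0,0,0,-0.001,0,0,0]

```text
t: 17.58
tool_pos: [0.54, 0.2782, 0.1631]
ee_rot: [1.908, 2.495, 0.001]
contact_force: [0.7, 0.2, -2.8]
width: 0.0233
```

apply_moves:
  increments:
    - [0.0,0,0,0,0,0,0]
    - [0.0,0,0,0,0,0,0]
    - [0.0,0,0,0,0,0,0]

```text
t: 17.83
tool_pos: [0.5396, 0.2781, 0.162]
ee_rot: [-1.908, -2.495, 0.001]
contact_force: [1.2, 0.5, -2.8]
width: 0.0234
```

```bash
python3 - <<'E'
from h import *
s=telemetry.read_state(); b=get_image('scene')
k=lambda I,x,y,w,h,f:cv2.resize(I[y:y+h,x:x+w],(int(w*f),int(h*f)),interpolation=cv2.INTER_CUBIC)
save('x9',np.hstack([k(b,290,80,80,120,5),k(b,80,190,160,240,2.5)[:600]])); print(s['tool_pos'],s['ee_rot'],s['contact_force'],s['ft_torque'],s['width'])
E
```

```text
[0.53962902 0.27806145 0.16204631] [-1.90831596e+00 -2.49515994e+00  7.84984302e-04] [ 1.24813845  0.54915605 -2.79251977] [-0.0924359   0.00387554  0.03029528] 0.023387247323785745
```

View pics/x9.png

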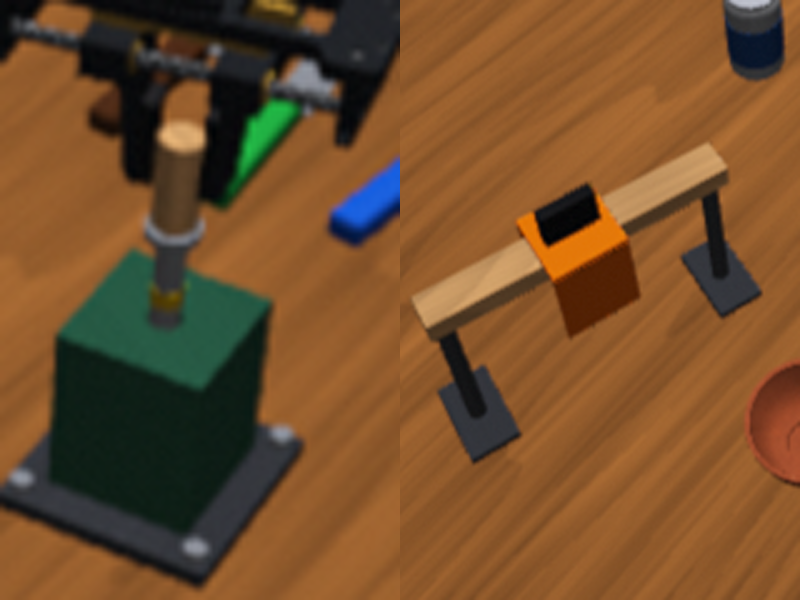

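The yellow band is fully out with bare steel below it and no red showing. The lean of the rod matches the block's edges (perspective), and the hood still hangs on the rail. Handing in.

```bash
python3 -c "
from workcell import hand_in; print(hand_in())"
```

```text
the job is handed in; nothing more can be done
None
```

The hood hangs upright astride the middle of the rail, released. The gripper is holding the plunger about 50.5 mm up. The job was handed in at about 18 s.

**Last checks:**
- **Plunger:** the final picture shows the whole yellow band above the block, with bare steel below it and no red. While drawing it up, the side force stayed at about 1.4 N or less, and the vertical load was about 2.8 N, which is the plunger's weight. The grip was steady at 23 mm.
- **Hood:** it made contact on the rail at the predicted height and was still hanging there in the final picture.
- **Bystanders:** nothing touched the stone, the oil tin or the bowl as far as I saw. I did not check their positions again by measurement.

**What disagreed:**
- **Finger height:** the fingertips sit about 29 mm higher than the reported TCP. My first grasp closed on air above the tab. A light touch on the tab's top, about 10 N, gave the offset, and the regrasp held.
- **Cameras:** the scene and top cameras disagreed by about 7 mm, so I placed things using the wrist camera.

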